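# Find the twelve-tooth change gear, prove it on the master gear, put it in the drawer

### The job

One of the two slide-lid boxes holds the gear with as many teeth as the master gear on the tester (twelve): slide lids open to find it and take it out. Holding it by the hub, bring it into mesh with the master at the master's level and turn it so that its teeth drive the master round by a good sixth of a turn (60 degrees or more) without the gripper touching the master, then set it down, not dropped, flat and hub up in the empty bay of the drawer and let go. Leave the other gears and everything else lying about where they are.

Things in the scene. Friction and masses are not known exactly. Their poses are not given: they have to be found in the camera images.
- gear12_hub (a point): loose steel spur gear with 12 teeth, lying flat; outside diameter 84 mm, toothed disc 16 mm thick, and on top of the disc a plain square hub 26 x 26 mm and 36 mm tall (52 mm overall). This point is on the gear's axis at half the hub's height, 34 mm above the gear's underside. z points up out of the hub; x and y are square to the hub's flats; one tooth is centred on +x
- gear9_hub (a point): loose steel spur gear with 9 teeth, lying flat; outside diameter 84 mm, toothed disc 16 mm thick, and on top of the disc a plain square hub 26 x 26 mm and 36 mm tall (52 mm overall). This point is on the gear's axis at half the hub's height, 34 mm above the gear's underside. z points up out of the hub; x and y are square to the hub's flats; one tooth is centred on +x
- gear16_hub (a point): loose steel spur gear with 16 teeth, lying flat; outside diameter 84 mm, toothed disc 16 mm thick, and on top of the disc a plain square hub 26 x 26 mm and 36 mm tall (52 mm overall). This point is on the gear's axis at half the hub's height, 34 mm above the gear's underside. z points up out of the hub; x and y are square to the hub's flats; one tooth is centred on +x. It lies openly on the bench
- box_a: fixed lidded wooden box, outside 130 x 130 mm, 63 mm high without the lid, walls 8 mm, floor 8 mm; a gear lies inside, hub up, under the lid. Origin at the centre of its underside; the lid slides along its +x (away from the robot) on two runners that reach 187 mm from the origin
- box_b: fixed lidded wooden box, outside 130 x 130 mm, 63 mm high without the lid, walls 8 mm, floor 8 mm; a gear lies inside, hub up, under the lid. Origin at the centre of its underside; the lid slides along its +x (away from the robot) on two runners that reach 187 mm from the origin. Looks the same as box_a
- lid_a_knob (a point): centre of the square wooden knob on the sliding lid of box_a: 22 x 22 mm, 34 mm tall, sides along the box's x and y; the lid's upper face is 17 mm below this point
- lid_b_knob (a point): centre of the square wooden knob on the sliding lid of box_b: 22 x 22 mm, 34 mm tall, sides along the box's x and y; the lid's upper face is 17 mm below this point
- lid_a (a joint): sliding lid of box_a, metres slid open along the box's +x: 0 shut, 0.120 at its end stop (fully open, the whole gear clear of the lid); slides with 1 to 3 N and stays where it is left
- lid_b (a joint): sliding lid of box_b, metres slid open along the box's +x: 0 shut, 0.120 at its end stop (fully open, the whole gear clear of the lid); slides with 1 to 3 N and stays where it is left
- tester: fixed gear tester: dark steel bed plate 200 x 110 mm, top face 14 mm above the bench, under the master gear and reaching 150 mm from the master's axis towards the tester's -x (the robot's side), so that a gear under test has the bare plate beneath it there. Origin on the master's axis at bench height
- master: master gear of the tester: steel, 12 teeth, outside diameter 84 mm, root diameter 59 mm, 18 mm thick, turning freely both ways about a vertical post (about 0.02 N m). Origin on its axis at its underside, 18 mm above the bench; a tooth is centred on +x. Its round-tipped teeth, like the 12-tooth gear's, are 7 mm wide; the two are in full mesh with axes 73 to 76 mm apart, and touch tip to tip at 84 mm
- master_pin (a point): foot of the small brass index pin (8 mm across, 8 mm tall) on top of the master gear, 22 mm from its axis, on its +x; a brass boss 24 mm across stands 10 mm proud of the gear at its centre
- drawer: fixed shallow wooden drawer, drawn out on its runners: outside 170 x 260 mm, rim 50 mm above the bench, walls and divider 8 mm, floor 18 mm above the bench. A divider along its x splits it into the empty bay (at +y, 154 x 126 mm inside) and a smaller one that holds the copper tin and a bone ring. Origin at the centre of its underside
- drawer_bay (a point): centre of the floor of the drawer's empty bay (floor level); the bay reaches 77 mm from here along the drawer's x and 63 mm along its y, each way
- tin: copper polishing tin, 69 mm across, 32 mm high, in the drawer's smaller bay; bystander, origin at the centre of its underside
- ring1: bone ring 64 mm across, 12 mm high, on the bench; bystander, origin at the centre of its underside
- ring2: bone ring 62 mm across, 12 mm high, in the drawer's smaller bay; bystander, origin at the centre of its underside
- awl: awl with a rosewood handle, 140 mm long, lying on the bench; bystander, point along its +x, origin near its middle
- drillcase: dull grey steel drill bit case, 65 x 130 x 22 mm, on the bench; bystander, origin at the centre of its underside
Mind the look-alikes: they are no part of the job. What is meant by the tester is not red, and is the smaller of those in its own colour.

How it is judged:
By the outcome, as a careful person would: the job done as asked, in the order asked, and still so for the second after the job is handed in, with the robot touching nothing.
It also fails if it takes over 54 s, if anything falls off the work surface, if the arm or the gripper's body presses on something with over 40 N, if the wrist force passes 120 N, or if a joint passes its speed limit or range.

### The arm

A 6-joint arm with a two-finger parallel gripper is mounted at the origin on the work surface. World frame = base frame: x ahead of the robot, y to its left, z up, the work surface at z = 0. Lengths are in m, angles in degrees, forces in N, time in s.
With the tool pointing down it reaches from about 0.325 to 0.775 m from the base axis. Payload 5.5 kg.
Tool frame: the origin (TCP) lies at the very end of the fingers, on their centre line; the grasp point (between the pads) lies 19 mm behind it (ctrl.hold_point_z is the distance from the TCP to the grasp point, in m); z points along the fingers, y is the direction in which the jaws open and shut (so a half turn about z gives the same grasp; the last joint's range is limited). The gripper opens to 85 mm and grips with 20 to 120 N. Pads are 22 mm wide; open, the fingers measure 114 mm over their backs; the gripper's body (76 mm by 85 mm) begins 54 mm behind the grasp point. The pads swing forward as they close: fully open they stand 13 mm farther back than shut.
Start: joints at [-74.697, 5.22, 70.514, -0, 104.267, -3.249], TCP at [0.191, -0.569, 0.231] pointing down, gripper open.
Joint ranges: [-164.24, 164.24], [-49.07, 125.15], [9.68, 141.18], [-86.29, 266.29], [3.28, 154.24], [-151.56, 151.56]. Speed limits (degrees/s): [147.25, 147.25, 172.46, 180, 180, 180].

### API

Orientations are given as a 3x3 rotation matrix whose columns are the frame's x, y, z axes.
In Python, from bench import get_obs, optics, sign_off, ctrl gives the robot as it stands.
- The arm moves only by the shell command python3 -m creep 'ROWS' [FORCE]. ROWS is a JSON object of lists of equal length, an entry for each row: "grip": the gripper command: -1 is fully open, 1 is shut, values between are in proportion; "travel": the shift along the tool's x, y, z as a fraction of full scale, a list of three; "rotation": the turn, a rotation vector about the tool's x, y, z as a fraction of full scale, a list of three. In form: {"grip": [grip, ...], "travel": [[dx, dy, dz], ...], "rotation": [[wx, wy, wz], ...]}. A call has 1 to 8 rows; each row shifts and turns the commanded pose from where the row before left it, along the tool's axes as they then stand; what a row does not reach is not made up. Full scale, the value 1, is 0.05 m for a shift and 6 degrees for a turn. A row lasts 1/8 s, in which the tool goes at most 62.5 mm and 10.7 degrees, less where a joint would pass 70% of its speed; a pose out of reach is approached as far as the arm can. A call with a number of a shift or a turn outside -1 to 1 is refused whole. A call with a gripper value outside its range is refused whole. The fingers move at their own pace and stop on an object; FORCE is the grip in N (left out, the last holds). Time passes only in rows, so rows that do not move let the fingers close. It gives the time, the measured TCP pose, the force and the opening at its end, in the units of the state.
- get_obs(): the state, without advancing time (a new reading comes with each control period).
- optics.camera(name): name is "scene" or "top" or "wrist"; returns the picture (400x640x3 uint8, red, green, blue); there is no depth.
- optics.camera_model(name): a dict with "fx", "fy", "cx", "cy" (pixels), "dist_coeffs" ([k1, k2, p1, p2, k3] as OpenCV has them; the pictures are not rectified), "R" (3x3) and "t" (3): a world point X has camera coordinates R X + t. Camera axes: x right, y down, z forward; pixel columns grow to the right and rows downward; lengths in m; the calibration is good to about 2 mm. A picture is of the moment at which its call begins: read the wrist's pose just before it. camera_model takes no time and is no camera call; for the wrist camera it gives the pose at the moment of the call.
- sign_off(): hands the job in, once; it reports no verdict.
The state is a dict: "time_s": time; "joint_positions": joint angles; "qvel": joint speeds; "joint_efforts": joint torques, N m; "tcp_pos": TCP position; "tcp_rot": TCP orientation; "force": force on the tool from outside, world axes, zero at the start; "torque": the same for the moment, N m; "width": opening from 0.0 (shut) to 1.0 (fully open).
Only numpy, scipy, OpenCV 4.12 (cv2) and the standard library are available. Lean on these libraries where they do the work, as an engineer would, in place of code of your own. Each camera call takes 0.05 s, during which the arm holds its last target.

## Working session

There is one attempt and no reset: what is moved stays moved. The work goes in short steps, Python scripts to look and compute and a shell command to move; the robot and the scene stay as the last step left them, time stands still between calls to the robot, and variables do not carry over. Pictures are saved under pics/ and viewed, and the job is handed in when it is done.

```bash
ls; mkdir -p pics; python3 - <<'E'
from bench import get_obs, optics, ctrl
import cv2
o=get_obs()
print(o)
for n in ["scene","top","wrist"]:
    m=optics.camera_model(n); print(n,m)
    im=optics.camera(n); cv2.imwrite(f"pics/{n}0.png",im[:,:,::-1])
E
```

```text
pics
{'time_s': 0.0, 'joint_positions': array([-7.46971267e+01,  5.26465248e+00,  7.05825291e+01,  6.31416904e-05,
        1.04267302e+02, -3.24746405e+00]), 'qvel': array([-0.05127276, -0.02949147,  0.05604507,  0.01173847,  0.08694948,
        0.0521449 ]), 'joint_efforts': array([-2.89057079e-04, -4.58729482e+01, -4.18024027e+01, -1.32955088e-04,
        1.15445183e-02,  6.81224080e-06]), 'tcp_pos': array([ 0.19081739, -0.56854588,  0.23012834]), 'tcp_rot': array([[ 9.48044464e-01,  3.18137418e-01, -5.26314607e-04],
       [ 3.18137833e-01, -9.48042512e-01,  1.92754999e-03],
       [ 1.14257155e-04, -1.99484369e-03, -9.99998004e-01]]), 'force': array([-0.71875554, -0.01898823, -0.34925946]), 'torque': array([ 0.03642431,  0.00921216, -0.01153263]), 'width': 0.9964398230318944}
scene {'fx': 420.80321609378274, 'fy': 420.80321609378274, 'cx': 318.10774147170457, 'cy': 194.5183878941843, 'dist_coeffs': array([-0.02099008,  0.        ,  0.        ,  0.        ,  0.        ]), 'R': array([[-0.31345844,  0.94942239,  0.0184643 ],
       [ 0.73259044,  0.2541501 , -0.63144198],
       [-
[... 191 characters left out ...]
9906655983, 'dist_coeffs': array([-0.10195703,  0.        ,  0.        ,  0.        ,  0.        ]), 'R': array([[-0.02845057, -0.99956571,  0.0076782 ],
       [-0.99350902,  0.02743016, -0.11039659],
       [ 0.11013803, -0.01076921, -0.99385796]]), 't': array([-0.06048004,  0.52771991,  1.49664985])}
wrist {'fx': 292.5002711774272, 'fy': 292.5002711774272, 'cx': 317.8005666242746, 'cy': 192.72708348874662, 'dist_coeffs': array([0.00479069, 0.        , 0.        , 0.        , 0.        ]), 'R': array([[ 0.31869366, -0.94785604, -0.0018112 ],
       [-0.89796908, -0.30253103,  0.31957239],
       [-0.30345656, -0.10021929, -0.94756013]]), 't': array([-0.59973694, -0.04121694,  0.38043956])}
```

View pics/scene0.png

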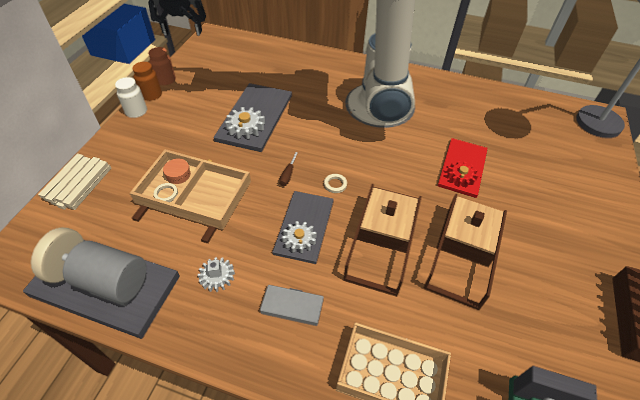

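View pics/top0.png

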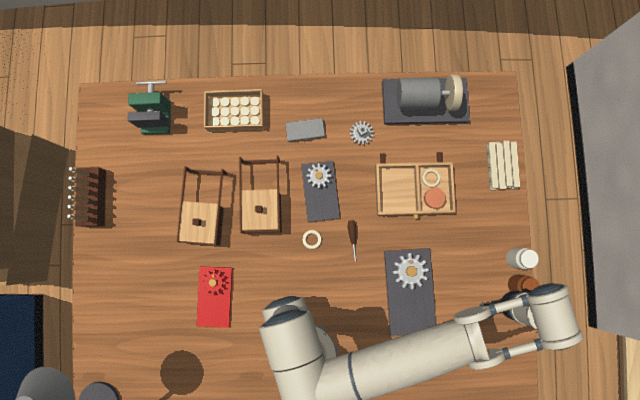

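View pics/wrist0.png

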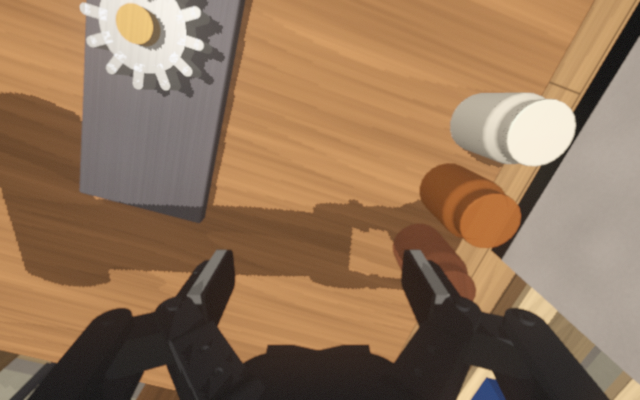

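Three testers: red at scene (462,170), large dark at (245,122), small dark at (300,235) [top (319,177)]. The non-red, smaller one in its colour is (300,235). I'll confirm it with an enlarged crop.

```bash
cat > h.py <<'E'
import numpy as np, cv2
from bench import get_obs, optics, ctrl
def K(m): return np.array([[m['fx'],0,m['cx']],[0,m['fy'],m['cy']],[0,0,1.]])
def proj(m,X):
    X=np.atleast_2d(X).astype(float)
    r,_=cv2.Rodrigues(np.array(m['R']))
    return cv2.projectPoints(X,r,np.array(m['t']),K(m),np.array(m['dist_coeffs']))[0].reshape(-1,2)
def back(m,uv,z):
    uv=np.atleast_2d(uv).astype(float)
    n=cv2.undistortPoints(uv.reshape(-1,1,2),K(m),np.array(m['dist_coeffs'])).reshape(-1,2)
    R=np.array(m['R']);t=np.array(m['t'])
    d=np.c_[n,np.ones(len(n))]@R; c=-R.T@t
    return c+d*((z-c[2])/d[:,2])[:,None]
def crop(im,x0,y0,x1,y1,s,fn):
    c=cv2.resize(im[y0:y1,x0:x1],None,fx=s,fy=s,interpolation=cv2.INTER_CUBIC)
    if c.shape[2]==3: c=c[:,:,::-1]
    cv2.imwrite(fn,c)
E
python3 - <<'E'
import cv2
from h import *
t=cv2.imread("pics/top0.png")[:,:,::-1]; s=cv2.imread("pics/scene0.png")[:,:,::-1]
crop(t,170,140,330,260,5,"pics/t1.png")
crop(t,290,110,470,240,4.4,"pics/t2.png")
crop(s,210,170,360,280,5.3,"pics/s1.png")
E
```

```text
(no output)
```

View pics/t1.png

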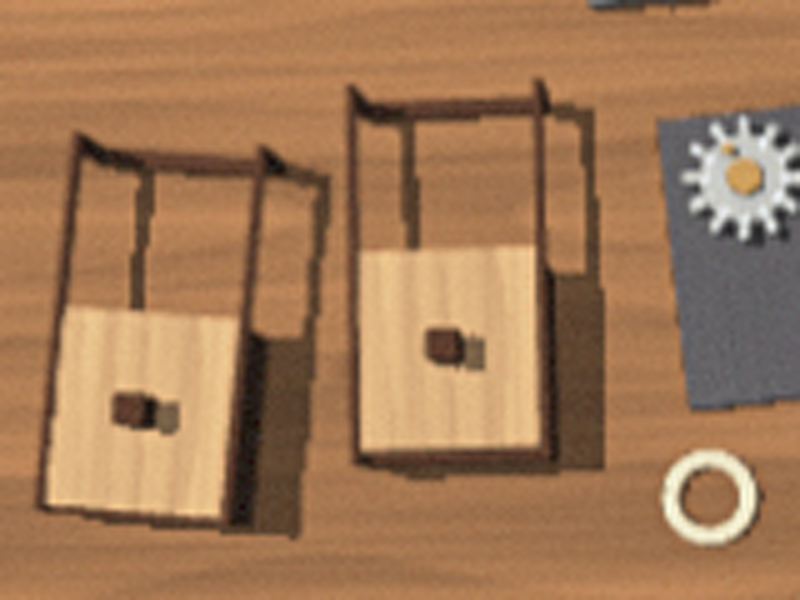

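View pics/t2.png

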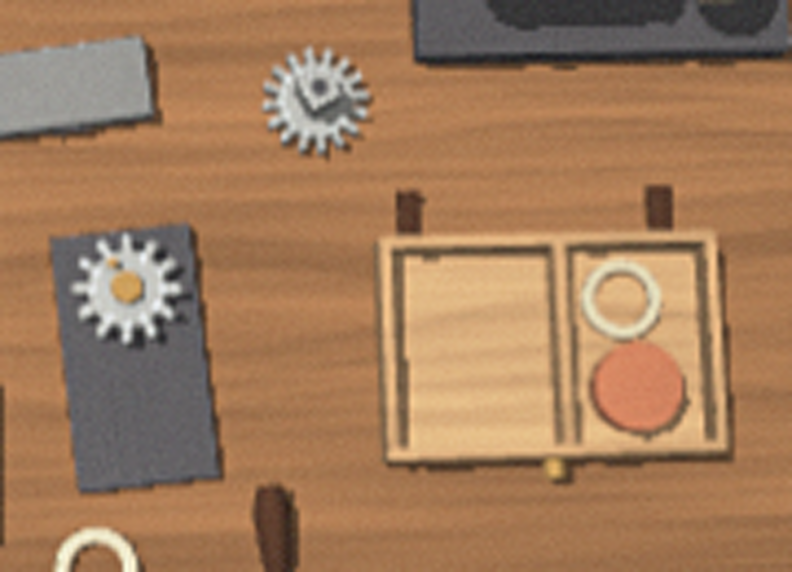

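View pics/s1.png

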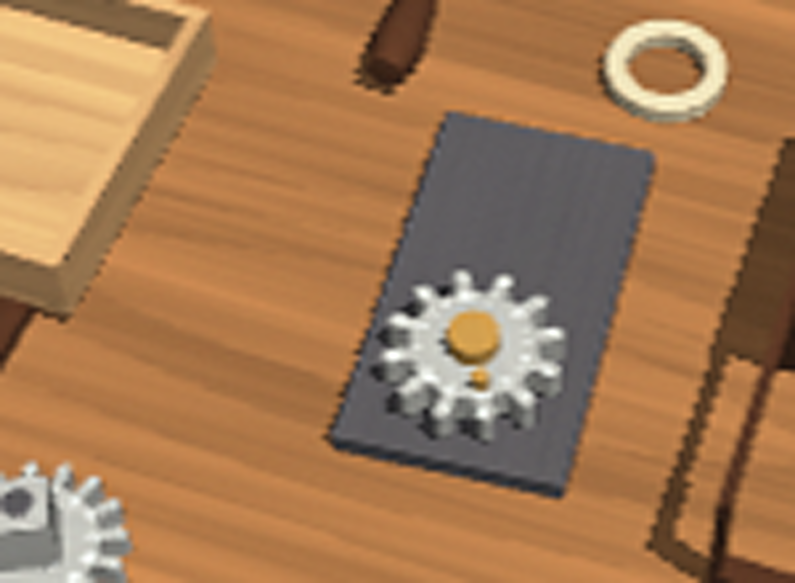

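The crop shows a dark bed plate with a 12-tooth master, its boss at t2 (127,286) and its pin at (114,262). Next I'll crop the boxes and drawer in the scene view.

```bash

python3 - <<'E'
import cv2
from h import *
t=cv2.imread("pics/top0.png")[:,:,::-1]; s=cv2.imread("pics/scene0.png")[:,:,::-1]
crop(s,340,175,520,310,4.4,"pics/s2.png")
crop(s,120,140,260,250,5.5,"pics/s3.png")
crop(t,180,180,280,250,8,"pics/t3.png")
E
```

```text
(no output)
```

View pics/s2.png

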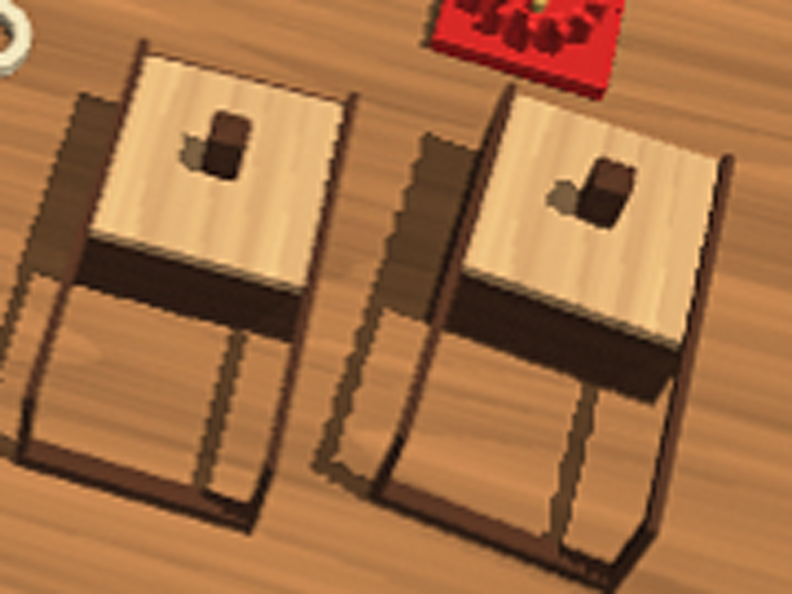

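View pics/s3.png

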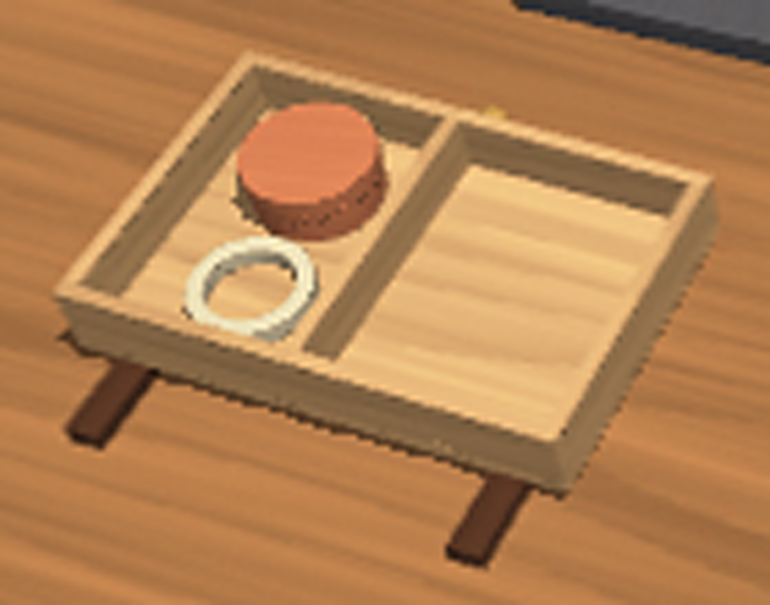

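View pics/t3.png

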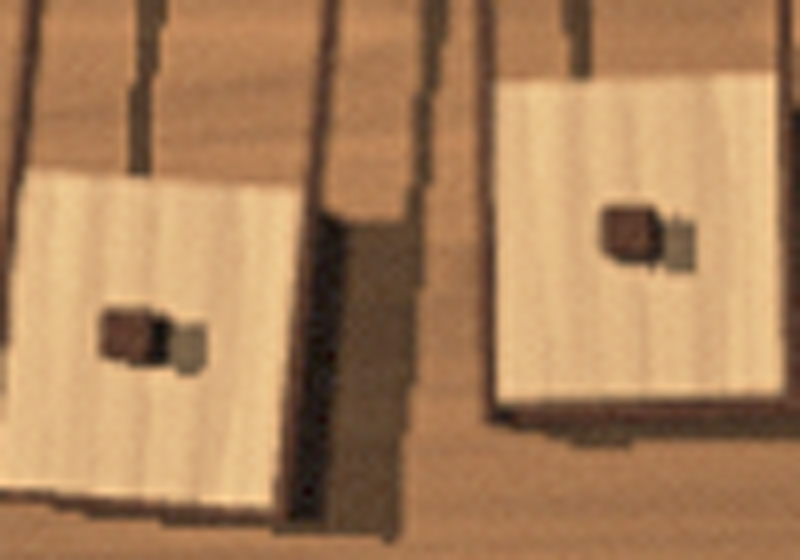

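```bash

cat >> h.py <<'E'
def tri(mt,ut,ms,us):
    P=lambda m: np.c_[m['R'],np.array(m['t'])]
    n=lambda m,u: cv2.undistortPoints(np.array(u,float).reshape(1,1,2),K(m),np.array(m['dist_coeffs'])).reshape(2,1)
    X=cv2.triangulatePoints(P(mt),P(ms),n(mt,ut),n(ms,us)); return (X[:3]/X[3]).ravel()
E
python3 - <<'E'
from h import *
T=optics.camera_model("top");S=optics.camera_model("scene")
np.set_printoptions(precision=4,suppress=True)
t1=lambda p:np.array([170,140])+np.array(p)/5
t2=lambda p:np.array([290,110])+np.array(p)/4.4
t3=lambda p:np.array([180,180])+np.array(p)/8
s1=lambda p:np.array([210,170])+np.array(p)/5.3
s2=lambda p:np.array([340,175])+np.array(p)/4.4
s3=lambda p:np.array([120,140])+np.array(p)/5.5
print("knobM",tri(T,t3((627,230)),S,s2((230,131))))
print("knobL",tri(T,t3((126,333)),S,s2((612,177))))
# lid corners mid: near-left, near-right, far-left, far-right (world)
for nm,pt,ps in [("M nl",t3((495,403)),s2((147,55))),("M nr",t3((785,395)),s2((345,105))),("M fl",t3((497,82)),s2((92,235))),("M fr",t3((775,74)),s2((303,288))),
 ("L nr",t3((275,510)),s2((722,158))),("L fr",t3((302,188)),s2((682,345))),("L fl",t3((25,175)),s2((465,268))),("L nl",t1((46,505)),s2((515,95)))]:
    print(nm,tri(T,pt,S,ps), back(T,pt,.068))
print("boss",tri(T,t2((127,286)),S,s1((474,335))),back(T,t2((127,286)),.046),back(S,s1((474,335)),.046))
print("pin",tri(T,t2((114,262)),S,s1((480,376))),back(T,t2((114,262)),.044),back(S,s1((480,376)),.044))
print("plate top",back(T,t2([(52,238),(190,226),(80,490),(220,478)]),.014))
print("plate scn",back(S,s1([(447,112),(655,152),(332,437),(560,490)]),.014))
print("drawer top",back(T,t2([(378,238),(717,233),(388,464),(731,456),(560,245),(566,455)]),.05))
print("drawer scn",back(S,s3([(250,53),(715,178),(58,293),(560,445),(455,120),(322,350)]),.05))
print("gear16",tri(T,t2((320,87)),S,(213.5,266)))
E
```

```text
knobM [0.4857 0.1301 0.0976]
knobL [0.4497 0.3324 0.0986]
M nl [0.434  0.1285 0.108 ] [[0.4193 0.1877 0.068 ]]
M nr [0.4212 0.1318 0.0623] [[0.4194 0.0694 0.068 ]]
M fl [0.5631 0.1284 0.1072] [[0.551  0.1855 0.068 ]]
M fr [0.5534 0.1327 0.0597] [[0.5511 0.0711 0.068 ]]
L nr [0.3878 0.3451 0.0612] [[0.378  0.2783 0.068 ]]
L fr [0.5202 0.333  0.0553] [[0.5094 0.2664 0.068 ]]
L fl [0.5228 0.316  0.1106] [[0.5179 0.3818 0.068 ]]
L nl [0.3969 0.3282 0.1092] [[0.3896 0.3946 0.068 ]]
boss [ 0.5988 -0.067   0.0394] [[ 0.5981 -0.0682  0.046 ]] [[ 0.6026 -0.0642  0.046 ]]
pin [ 0.6179 -0.0574  0.0377] [[ 0.6172 -0.0588  0.044 ]] [[ 0.6213 -0.0546  0.044 ]]
plate top [[ 0.6426 -0.0111  0.014 ]
 [ 0.6492 -0.1188  0.014 ]
 [ 0.4459 -0.0279  0.014 ]
 [ 0.4521 -0.1357  0.014 ]]
plate scn [[ 0.4584 -0.1315  0.014 ]
 [ 0.4485 -0.0233  0.014 ]
 [ 0.6562 -0.1142  0.014 ]
 [ 0.6486 -0.007   0.014 ]]
drawer top [[ 0.6294 -0.2604  0.05  ]
 [ 0.627  -0.5227  0.05  ]
 [ 0.4568 -0.2607  0.05  ]
 [ 0.4551 -0.5229  0.05  ]
 [ 0.6205 -0.4     0.05  ]
 [ 0.4597 -0.3961  0.05  ]]
drawer scn [[ 0.4627 -0.5152  0.05  ]
 [ 0.4636 -0.2557  0.05  ]
 [ 0.6309 -0.516   0.05  ]
 [ 0.633  -0.2551  0.05  ]
 [ 0.4704 -0.394   0.05  ]
 [ 0.6203 -0.3822  0.05  ]]
gear16 [ 0.7496 -0.2205  0.0436]
```

```bash

python3 -m creep '{"grip":[-0.1,-0.1,-0.1,-0.1,-0.1,-0.1,-0.1,-0.1],"travel":[[0.63,-0.71,0],[0.57,-0.76,0],[0.51,-0.8,0],[0.44,-0.84,0.1],[0.37,-0.87,0.1],[0.37,-0.87,0.1],[0.37,-0.87,0.1],[0.37,-0.87,0.1]],"rotation":[[0,0,0.77],[0,0,0.77],[0,0,0.77],[0,0,0.77],[0,0,0],[0,0,0],[0,0,0],[0,0,0]]}' 30
python3 -m creep '{"grip":[-0.1,-0.1,-0.1,-0.1,-0.1,-0.1,-0.1,-0.1],"travel":[[0.37,-0.87,0.1],[0.37,-0.87,0.1],[0.37,-0.87,0.1],[0.37,-0.87,0.1],[0.37,-0.87,0.1],[0.37,-0.87,0.1],[0.37,-0.87,0.1],[0.37,-0.87,0.1]],"rotation":[[0,0,0],[0,0,0],[0,0,0],[0,0,0],[0,0,0],[0,0,0],[0,0,0],[0,0,0]]}'
python3 - <<'E'
from h import *
np.set_printoptions(precision=4,suppress=True)
o=get_obs();W=optics.camera_model("wrist"); im=optics.camera("wrist"); cv2.imwrite("pics/w1.png",im[:,:,::-1])
print(o['time_s'],o['tcp_pos'],o['tcp_rot'],o['joint_positions'],o['width'])
T=optics.camera_model("top");S=optics.camera_model("scene")
print(back(T,(180+627/8,180+230/8),.104),back(S,(340+230/4.4,175+131/4.4),.104))
E
```

```text
time_s: 1.15
tcp_pos: [0.3392, -0.2186, 0.2059]
tcp_rot: [[1.0, 0.001, 0.0], [0.001, -1.0, 0.0], [0.0, -0.0, -1.0]]
force: [0.1, 0.6, 0.6]
width: 0.549
time_s: 2.15
tcp_pos: [0.4868, 0.1297, 0.1659]
tcp_rot: [[1.0, 0.002, -0.0], [0.002, -1.0, -0.0], [-0.0, 0.0, -1.0]]
force: [0.1, -0.5, 0.2]
width: 0.551
2.15 [0.4868 0.1297 0.1659] [[ 1.      0.0015 -0.0001]
 [ 0.0015 -1.     -0.0002]
 [-0.0001  0.0002 -1.    ]] [ 11.0546  -9.8763  91.8218  -0.0097  98.0616 100.9663] 0.5505828765498769
[[0.4853 0.1281 0.104 ]] [[0.4906 0.1313 0.104 ]]
```

View pics/w1.png

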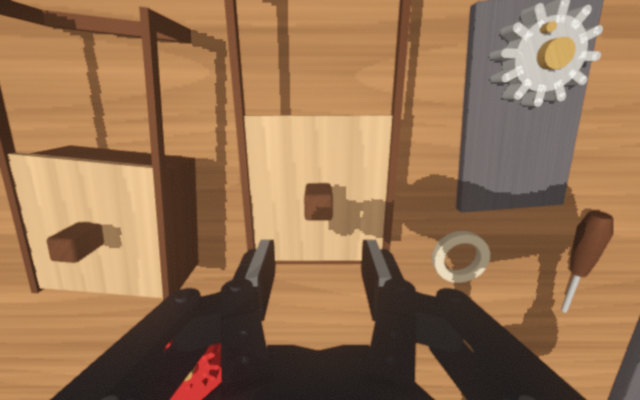

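The wrist view shows the mid box's knob at about (319,195), the other box's knob at (65,245), and the tester boss at (557,52).

```bash

python3 - <<'E'
from h import *
np.set_printoptions(precision=4,suppress=True)
im=cv2.imread("pics/w1.png")[:,:,::-1]
crop(im,240,110,400,270,3.7,"pics/w1a.png")
crop(im,480,0,610,110,6,"pics/w1b.png")
E
```

```text
(no output)
```

View pics/w1a.png

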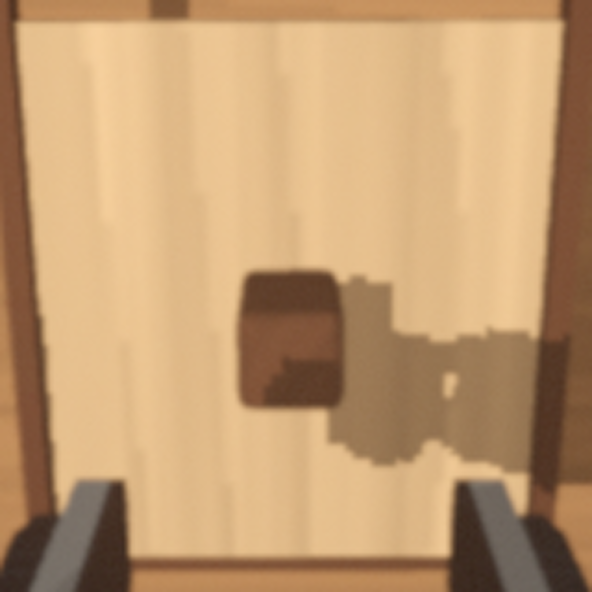

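View pics/w1b.png

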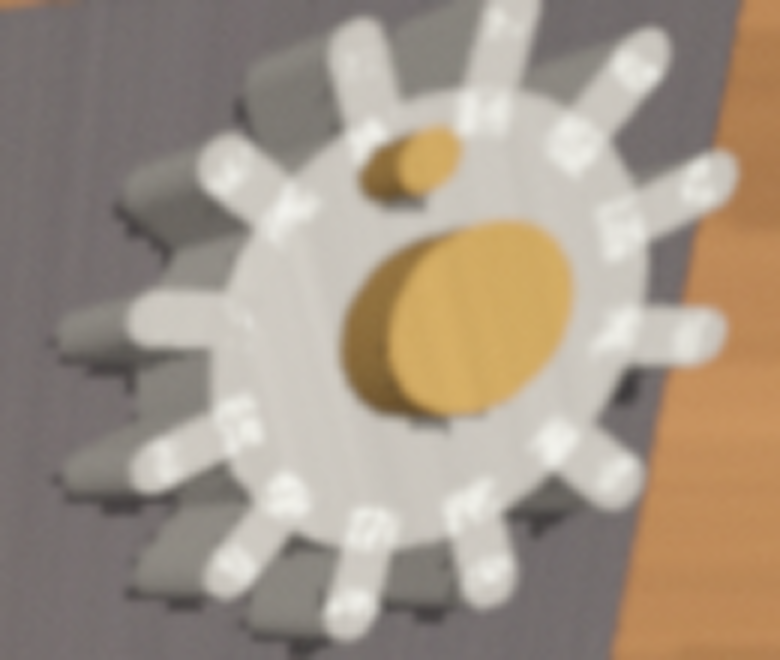

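```bash

cat > mast.py <<'E'
from h import *
from scipy.optimize import least_squares
def fit(m,tips,z=.036,r0=.042,n=12):
    P=back(m,tips,z)[:,:2]
    s=least_squares(lambda q:np.hypot(*(P-q[:2]).T)-q[2],[*P.mean(0),r0]).x
    a=np.degrees(np.arctan2(*(P-s[:2]).T[::-1]))
    pit=360/n; ph=np.degrees(np.angle(np.exp(1j*np.radians(a*n)).mean()))/n
    return s,ph,np.round((a-ph+pit/2)%pit-pit/2,1)
E
python3 - <<'E'
from mast import *
np.set_printoptions(precision=4,suppress=True)
W=optics.camera_model("wrist")
c=-np.array(W['R']).T@W['t'];print("cam",c)
print("knob",back(W,(318.6,206.8),.104))
b=lambda p:np.array([480,0])+np.array(p)/6
print("boss",back(W,b((482,317)),.046),"pin",back(W,b((430,160)),.044))
print(fit(W,b([(662,42),(735,165),(722,335),(632,498),(494,602),(342,638),(212,595),(138,482),(132,318),(208,143),(352,22)])))
a=lambda p:np.array([240,110])+np.array(p)/3.7
print("lid",back(W,a([(15,20),(563,20),(55,557),(528,557)]),.070))
E
```

```text
cam [0.5706 0.1338 0.3065]
knob [[0.4909 0.1335 0.104 ]]
boss [[ 0.6023 -0.0601  0.046 ]] pin [[ 0.6212 -0.0497  0.044 ]]
(array([ 0.6021, -0.0601,  0.0414]), np.float64(-1.7430792378432958), array([-0.9,  0.6,  0.5, -0.4, -0.1, -0.1,  0.4,  1.2,  0.1, -1. , -0.5]))
lid [[0.5541 0.1924 0.07  ]
 [0.5547 0.0764 0.07  ]
 [0.4237 0.1922 0.07  ]
 [0.4246 0.0739 0.07  ]]
```

```bash

python3 -m creep '{"grip":[-0.1,-0.1,-0.1,0.6,0.6,0.6,0.6],"travel":[[0.05,-0.03,0.6],[0,0,0.6],[0,0,0.54],[0,0,0],[0,0,0],[0,0,0],[0,0,0]],"rotation":[[0,0,0],[0,0,0],[0,0,0],[0,0,0],[0,0,0],[0,0,0],[0,0,0]]}' 30
python3 - <<'E'
from h import *
W=optics.camera_model("wrist"); im=optics.camera("wrist"); cv2.imwrite("pics/w2.png",im[:,:,::-1])
E
```

```text
time_s: 3.08
tcp_pos: [0.4885, 0.1295, 0.0788]
tcp_rot: [[1.0, 0.001, -0.002], [0.001, -1.0, -0.0], [-0.002, 0.0, -1.0]]
force: [-1.4, 0.8, -9.8]
width: 0.249
```

View pics/w2.png

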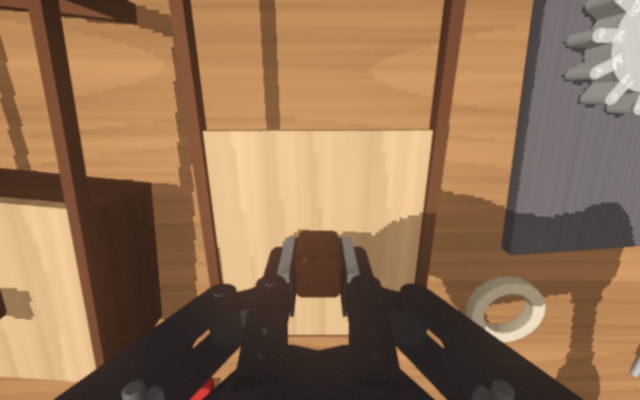

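The pads hold the knob at (320,262), with the opening at 21 mm. Now I'll slide the lid along +x.

```bash

python3 -m creep '{"grip":[0.6,0.6,0.6,0.6,0.6,0.6,0.6],"travel":[[0.4,0,0],[0.55,0,0],[0.55,0,0],[0.5,0,0],[0.25,0,0],[0.12,0,0],[0,0,0]],"rotation":[[0,0,0],[0,0,0],[0,0,0],[0,0,0],[0,0,0],[0,0,0],[0,0,0]]}' 30
python3 - <<'E'
from h import *
im=optics.camera("top"); cv2.imwrite("pics/t4.png",im[:,:,::-1])
crop(im,200,120,340,260,4,"pics/t4a.png")
im=optics.camera("scene"); 
crop(im,330,170,470,310,4,"pics/s4a.png")
E
```

```text
time_s: 4.0
tcp_pos: [0.5995, 0.13, 0.0787]
tcp_rot: [[1.0, 0.002, -0.02], [0.002, -1.0, -0.001], [-0.02, 0.001, -1.0]]
force: [-35.7, -2.0, 6.4]
width: 0.251
```

View pics/t4a.png

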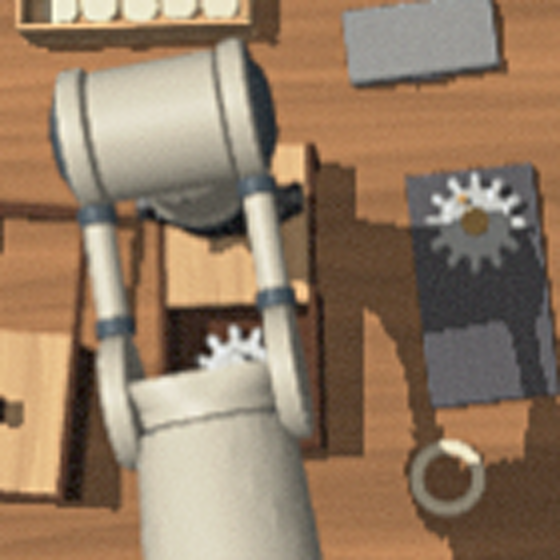

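View pics/s4a.png

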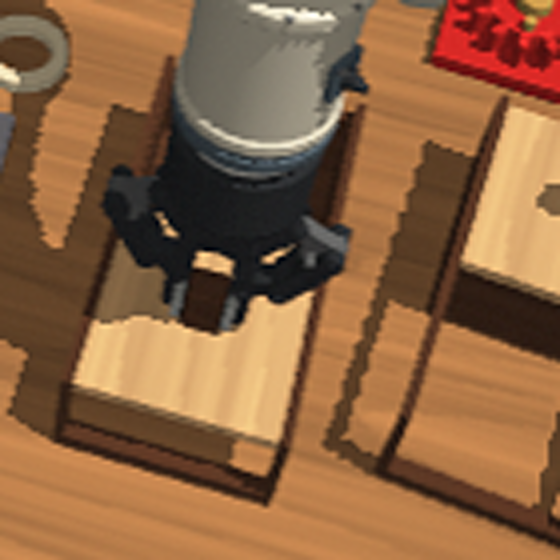

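The lid is stopped with 36 N against it, after about 111 mm of travel. I'll release it and check.

```bash

python3 -m creep '{"grip":[-0.1,-0.1,-0.1,-0.1,-0.1,-0.1,-0.1],"travel":[[-0.1,0,0],[0,0,0],[0,0,-0.5],[-0.4,0,-0.9],[-0.9,0,-0.5],[-0.9,0,0],[0,0,0]],"rotation":[[0,0,0],[0,0,0],[0,0,0],[0,0,0],[0,0,0],[0,0,0],[0,0,0]]}' 30
python3 - <<'E'
from h import *
np.set_printoptions(precision=4,suppress=True)
o=get_obs(); print(o['tcp_pos'],o['tcp_rot'])
im=optics.camera("wrist"); cv2.imwrite("pics/w5.png",im[:,:,::-1])
E
```

```text
time_s: 4.97
tcp_pos: [0.4916, 0.1298, 0.1765]
tcp_rot: [[1.0, 0.002, 0.005], [0.002, -1.0, 0.001], [0.005, -0.001, -1.0]]
force: [1.4, -0.1, -0.1]
width: 0.55
[0.4916 0.1298 0.1765] [[ 1.      0.0017  0.0045]
 [ 0.0017 -1.      0.0009]
 [ 0.0045 -0.0009 -1.    ]]
```

View pics/w5.png

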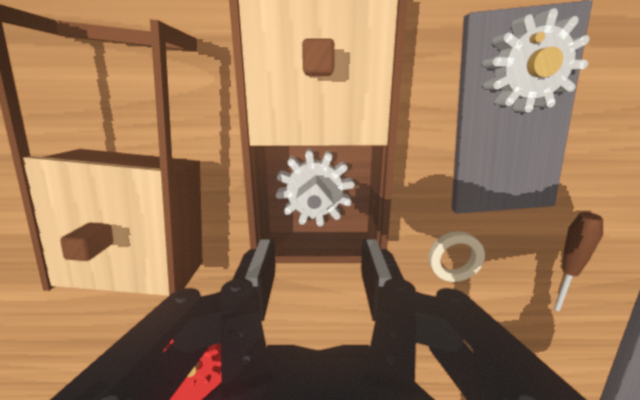

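```bash

python3 - <<'E'
from h import *
im=cv2.imread("pics/w5.png")[:,:,::-1]
crop(im,240,130,400,270,5,"pics/w5a.png")
E
```

```text
(no output)
```

View pics/w5a.png

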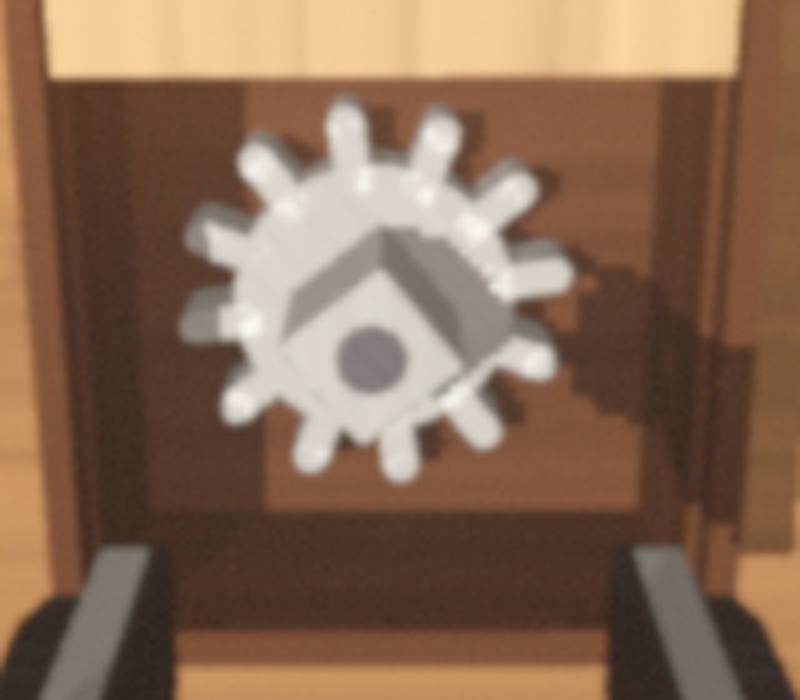

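The gear in this box has 12 teeth. Its hub top is centred at crop (372,357), i.e. (314,201) in the picture.

```bash

python3 - <<'E'
from mast import *
np.set_printoptions(precision=4,suppress=True)
W=optics.camera_model("wrist")
a=lambda p:np.array([240,130])+np.array(p)/5
C=back(W,a([(379,268),(463,360),(364,443),(283,347)]),.060)[:,:2]
print("hub",C.mean(0),C)
d=np.roll(C,-1,0)-C; print(np.hypot(*d.T),np.degrees(np.arctan2(d[:,1],d[:,0]))%90)
print("hole",back(W,a((371,358)),.060))
print(fit(W,a([(344,97),(447,107),(537,170),(572,268),(552,372),(494,446),(401,482),(307,474),(230,422),(183,325),(192,215),(243,140)]),z=.024))
print("lid edge",back(W,a([(47,78),(738,78)]),.070),"knob",back(W,(318.5,60),.104))
print("boss",back(W,(547.5,62),.046))
print("box inner near/rim",back(W,a([(50,665),(770,665)]),.063))
E
```

```text
hub [0.4808 0.1327] [[0.498  0.1315]
 [0.4799 0.1156]
 [0.4629 0.1344]
 [0.4824 0.1495]]
[0.024  0.0253 0.0247 0.0238] [41.2531 42.2944 37.7857 40.7096]
hole [[0.4803 0.133  0.06  ]]
(array([0.4808, 0.1325, 0.0427]), np.float64(8.536284759230085), array([-0.1,  1.7,  1.1,  0.4, -2.4, -1.3, -1.1,  1.2,  3.6,  0.2, -3.6,
        0.2]))
lid edge [[0.5345 0.1879 0.07  ]
 [0.5348 0.0703 0.07  ]] knob [[0.5977 0.1293 0.104 ]]
boss [[ 0.6024 -0.066   0.046 ]]
box inner near/rim [[0.4158 0.1974 0.063 ]
 [0.4161 0.0532 0.063 ]]
```

```bash

python3 -m creep '{"grip":[-0.2,-0.2,-0.2,-0.2,-0.2,-0.2,-0.2,-0.2],"travel":[[0,0,0.16],[0,0,0.16],[0,0,0.16],[0,0,0.16],[0,0,0.16],[0,0,0.16],[0,0,0.16],[-0.13,-0.18,0]],"rotation":[[0,0,-0.94],[0,0,-0.94],[0,0,-0.94],[0,0,-0.94],[0,0,-0.94],[0,0,-0.94],[0,0,-0.94],[0,0,0]]}' 60
python3 -m creep '{"grip":[-0.2],"travel":[[0,0,0]],"rotation":[[0,0,0]]}'
python3 - <<'E'
from h import *
np.set_printoptions(precision=4,suppress=True)
im=optics.camera("wrist"); cv2.imwrite("pics/w6.png",im[:,:,::-1])
crop(im,220,100,420,290,4,"pics/w6a.png")
E
```

```text
time_s: 6.02
tcp_pos: [0.4826, 0.1322, 0.1178]
tcp_rot: [[0.772, 0.635, -0.0], [0.635, -0.772, -0.0], [-0.001, -0.0, -1.0]]
force: [-0.5, -0.0, 0.4]
width: 0.602
time_s: 6.15
tcp_pos: [0.4819, 0.1327, 0.1189]
tcp_rot: [[0.772, 0.636, 0.001], [0.636, -0.772, 0.0], [0.001, 0.0, -1.0]]
force: [-0.0, 0.6, -0.1]
width: 0.601
```

View pics/w6a.png

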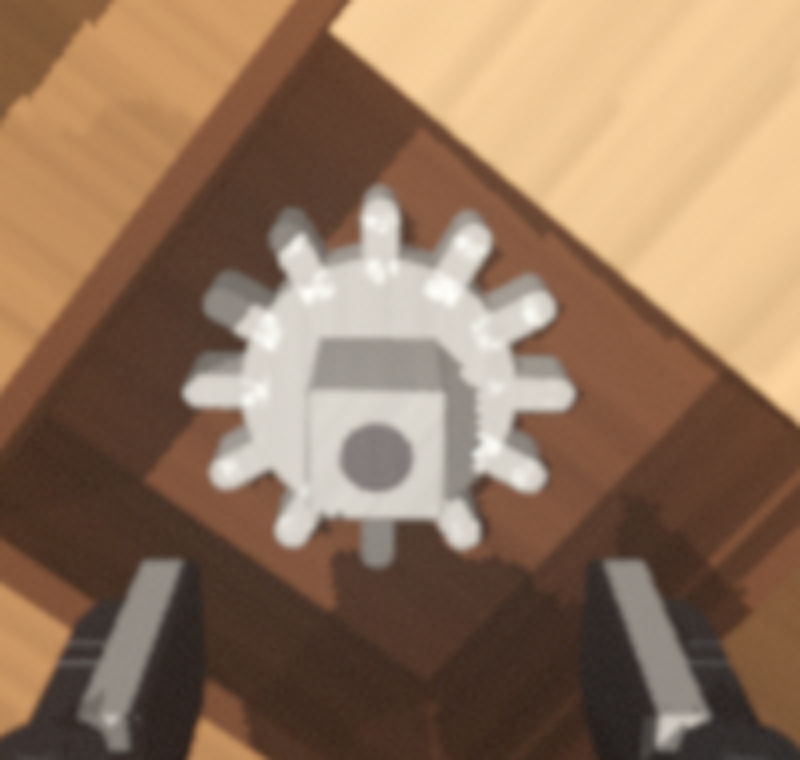

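The hub is square to the jaws, with its centre at (314,214).

```bash

python3 - <<'E'
from mast import *
np.set_printoptions(precision=4,suppress=True)
o=get_obs();W=optics.camera_model("wrist"); print(o['tcp_pos'])
a=lambda p:np.array([220,100])+np.array(p)/4
C=back(W,a([(310,390),(443,391),(443,519),(308,519)]),.060)[:,:2]
d=np.roll(C,-1,0)-C; print(C.mean(0),np.hypot(*d.T),np.degrees(np.arctan2(d[:,1],d[:,0]))%90)
print(back(W,a((376,457)),.060))
h=C.mean(0)-o['tcp_pos'][:2]; R=o['tcp_rot'][:2,:2]; print("tool shift units",R.T@h/.05)
E
```

```text
[0.4822 0.1326 0.119 ]
[0.4793 0.1331] [0.0243 0.0258 0.0256 0.026 ] [39.0363 40.3163 39.4863 37.4099]
[[0.4792 0.133  0.06  ]]
tool shift units [-0.0375 -0.0441]
```

```bash

python3 -m creep '{"grip":[-0.2,-0.2,-0.2,-0.2,-0.2],"travel":[[-0.04,-0.04,0.5],[0,0,0.6],[0,0,0.5],[0,0,0.18],[0,0,0]],"rotation":[[0,0,0],[0,0,0],[0,0,0],[0,0,0],[0,0,0]]}'
python3 -m creep '{"grip":[0.7,0.7,0.7,0.7],"travel":[[0,0,0],[0,0,0],[0,0,0],[0,0,0]],"rotation":[[0,0,0],[0,0,0],[0,0,0],[0,0,0]]}' 60
```

```text
time_s: 6.82
tcp_pos: [0.4791, 0.1327, 0.0295]
tcp_rot: [[0.771, 0.636, -0.0], [0.636, -0.771, -0.0], [-0.0, -0.0, -1.0]]
force: [-0.2, -0.6, -0.1]
width: 0.603
time_s: 7.32
tcp_pos: [0.48, 0.1331, 0.0311]
tcp_rot: [[0.771, 0.637, 0.003], [0.637, -0.771, 0.001], [0.003, 0.001, -1.0]]
force: [-0.3, 0.5, 6.5]
width: 0.293
```

```bash

python3 -m creep '{"grip":[0.7,0.7,0.7,0.7,0.7,0.7,0.7,0.7],"travel":[[0,0,-0.3],[0,0,-0.8],[0,0,-0.9],[0,0,-0.4],[-0.35,0.55,0],[-0.53,0.83,0],[-0.53,0.83,0],[-0.53,0.83,0]],"rotation":[[0,0,0],[0,0,0],[0,0,0],[0,0,0],[0,0,0],[0,0,0],[0,0,0],[0,0,0]]}'
python3 -m creep '{"grip":[0.7,0.7,0.7],"travel":[[-0.17,0.3,0],[0,0,0],[0,0,0]],"rotation":[[0,0,-0.63],[0,0,0],[0,0,0]]}'
python3 - <<'E'
from h import *
im=optics.camera("wrist"); cv2.imwrite("pics/w7.png",im[:,:,::-1])
im=optics.camera("scene"); crop(im,220,150,420,300,4,"pics/s7.png")
E
```

```text
time_s: 8.32
tcp_pos: [0.5004, -0.0477, 0.1481]
tcp_rot: [[0.771, 0.637, -0.002], [0.637, -0.771, 0.0], [-0.001, -0.001, -1.0]]
force: [1.9, 0.4, -3.5]
width: 0.292
time_s: 8.7
tcp_pos: [0.5036, -0.0626, 0.1485]
tcp_rot: [[0.728, 0.686, -0.001], [0.686, -0.728, 0.001], [-0.001, -0.002, -1.0]]
force: [-0.9, -0.3, -2.5]
width: 0.294
```

View pics/w7.png

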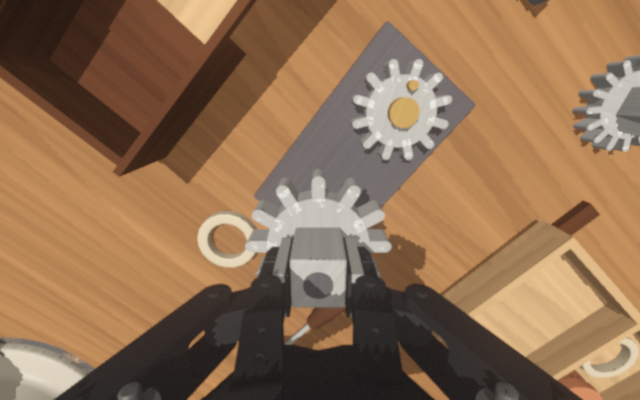

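View pics/s7.png

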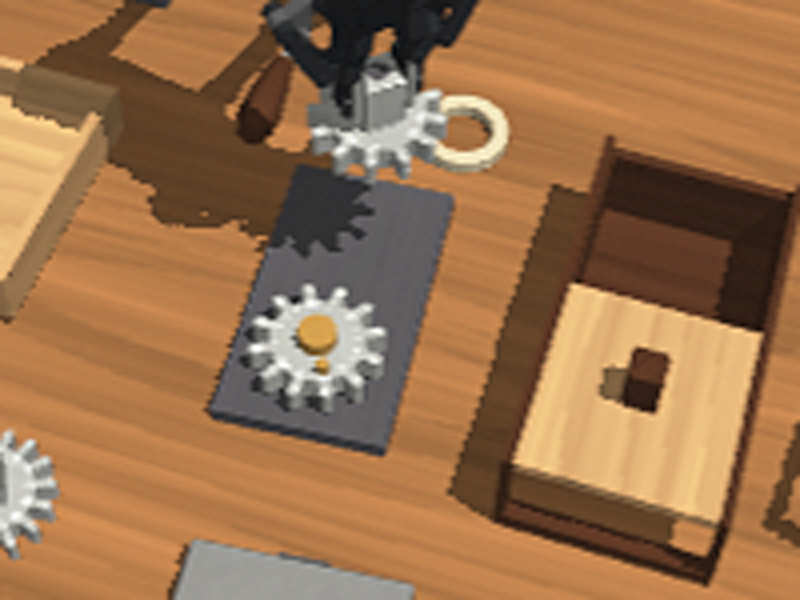

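The gear is held flat by its hub, centred near (319,286), and the master boss is at (404,112). I'll enlarge to refine both.

```bash

python3 - <<'E'
from h import *
im=cv2.imread("pics/w7.png")[:,:,::-1]
crop(im,340,45,470,170,6,"pics/w7a.png")
crop(im,235,160,405,320,4.6,"pics/w7b.png")
E
```

```text
(no output)
```

View pics/w7a.png

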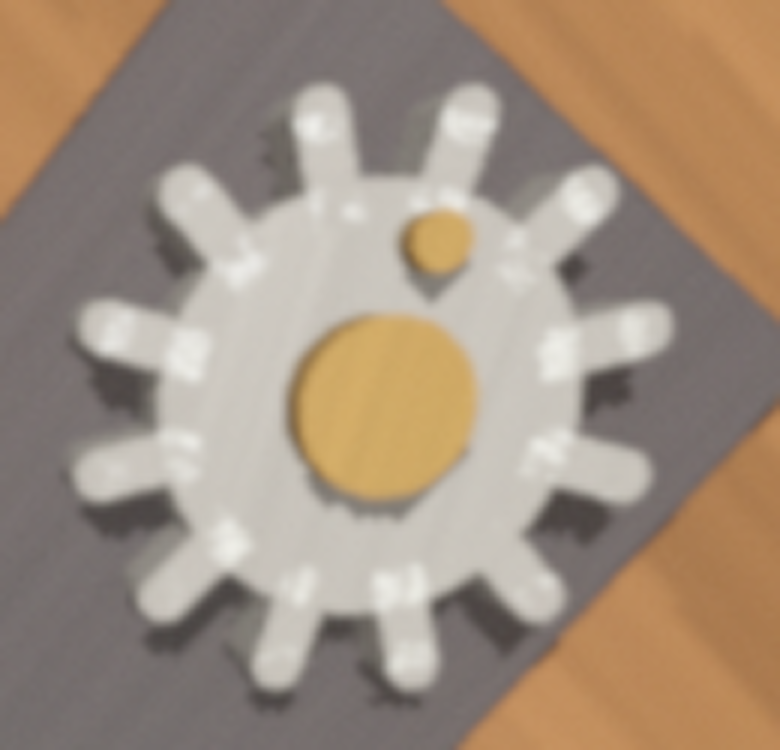

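View pics/w7b.png

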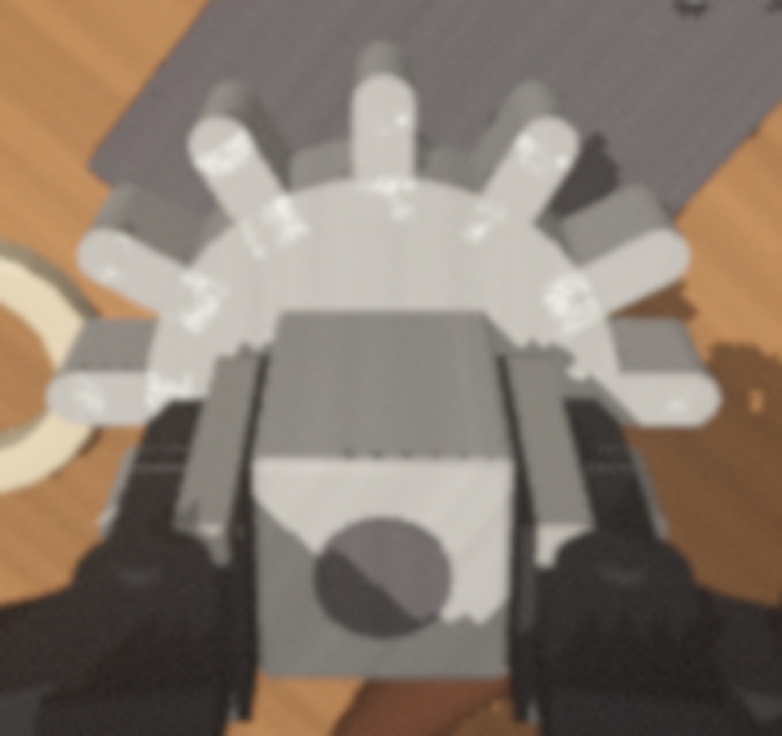

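```bash

python3 - <<'E'
from mast import *
np.set_printoptions(precision=4,suppress=True)
o=get_obs();W=optics.camera_model("wrist"); print(o['tcp_pos'])
a=lambda p:np.array([340,45])+np.array(p)/6
b=lambda p:np.array([235,160])+np.array(p)/4.6
print("boss",back(W,a((386,407)),.046),"pin",back(W,a((440,241)),.044))
print(fit(W,a([(320,85),(478,85),(612,172),(672,320),(650,485),(552,615),(412,692),(270,692),(145,615),(77,482),(82,318),(170,172)])))
t=o['tcp_pos']; R=o['tcp_rot'][:2,:2]
for dz in (.0295,):
    C=back(W,b([(255,460),(512,460),(511,678),(261,676)]),t[2]+dz)[:,:2]; d=np.roll(C,-1,0)-C
    print("hub",C.mean(0),"in tool",R.T@(C.mean(0)-t[:2]),np.hypot(*d.T),np.degrees(np.arctan2(d[:,1],d[:,0]))%90)
g,ph,r=fit(W,b([(384,72),(205,116),(82,240),(47,400),(566,116),(688,240),(721,402)]),z=t[2]-.0065)
print(g,ph,r,"tool",R.T@(g[:2]-t[:2]), "yaw",np.degrees(np.arctan2(R[1,0],R[0,0])))
E
```

```text
[ 0.5038 -0.0623  0.149 ]
boss [[ 0.6018 -0.0668  0.046 ]] pin [[ 0.621  -0.0564  0.044 ]]
(array([ 0.602 , -0.0672,  0.0422]), np.float64(-1.872319987483625), array([-0.5,  0.7,  0.5,  0.6, -0. , -0.1, -1. ,  0.4,  0. ,  0.1, -0.4,
       -0.2]))
hub [ 0.5049 -0.0626] in tool [0.0006 0.001 ] [0.0246 0.0254 0.0255 0.0252] [43.4225 44.9416 42.8744 43.0925]
[ 0.5046 -0.0629  0.0419] 13.338056573483657 [ 0.2 -0.3 -0.1  0.7  0.2  0.2 -0.9] tool [0.0002 0.001 ] yaw 43.36772124650754
```

```bash

python3 -m creep '{"grip":[0.7,0.7,0.7,0.7,0.7],"travel":[[0,0,0.6],[0,0,0.8],[0,0,0.5],[0,0,0.24],[0,0,0]],"rotation":[[0,0,0],[0,0,0],[0,0,0],[0,0,0],[0,0,0]]}'
python3 -m creep '{"grip":[0.7,0.7,0.7,0.7],"travel":[[0.1,0.11,0],[0.1,0.11,0],[0.1,0.11,0],[0,0,0]],"rotation":[[0,0,0],[0,0,0],[0,0,0],[0,0,0]]}'
python3 - <<'E'
from h import *
im=optics.camera("wrist"); crop(im,220,60,460,280,3.3,"pics/w8.png");cv2.imwrite("pics/w8f.png",im[:,:,::-1])
im=optics.camera("scene"); crop(im,260,190,360,270,7,"pics/s8.png")
E
```

```text
time_s: 9.43
tcp_pos: [0.5036, -0.0627, 0.0419]
tcp_rot: [[0.727, 0.687, -0.001], [0.687, -0.727, 0.0], [-0.001, -0.001, -1.0]]
force: [0.2, -0.4, -3.4]
width: 0.294
time_s: 9.93
tcp_pos: [0.5269, -0.0651, 0.0425]
tcp_rot: [[0.727, 0.686, 0.0], [0.686, -0.727, -0.0], [0.0, 0.0, -1.0]]
force: [-0.5, 0.2, -3.5]
width: 0.297
```

View pics/w8.png

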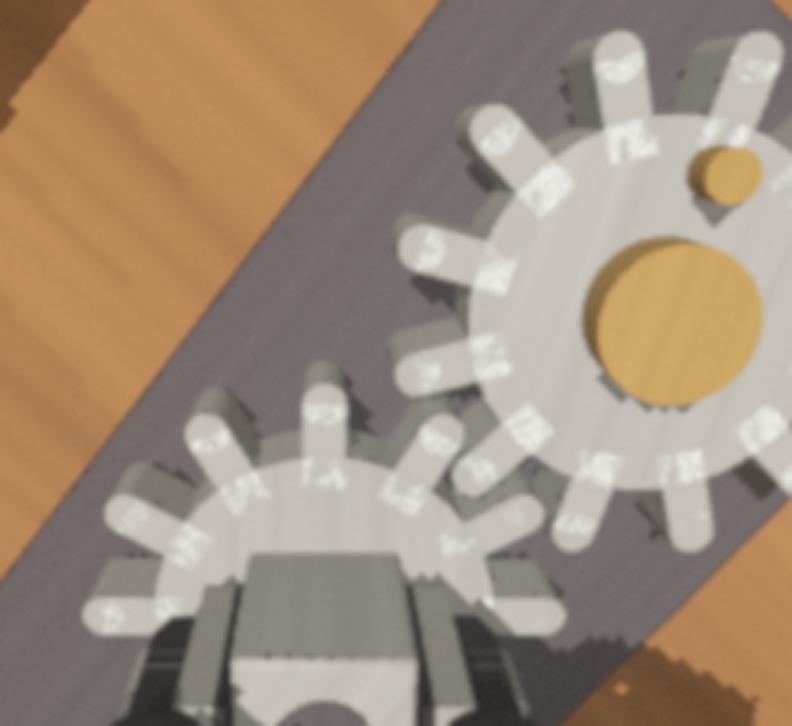

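View pics/s8.png

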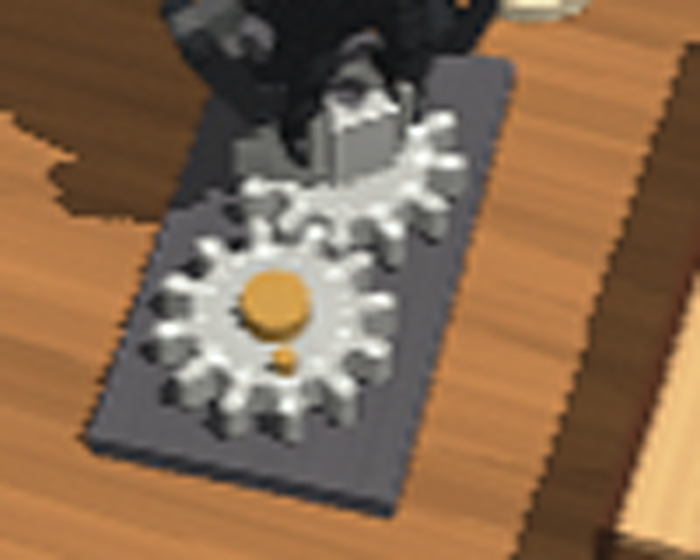

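The gears are meshed: the master's tooth sits between two of the held gear's teeth near w8 (480,480). Now I'll turn it.

```bash

python3 -m creep '{"grip":[0.7,0.7,0.7,0.7,0.7,0.7,0.7,0.7],"travel":[[0,0,0],[0,0,0],[0,0,0],[0,0,0],[0,0,0],[0,0,0],[0,0,0],[0,0,0]],"rotation":[[0,0,0.4],[0,0,0.6],[0,0,0.7],[0,0,0.7],[0,0,0.7],[0,0,0.7],[0,0,0.6],[0,0,0.4]]}'
python3 - <<'E'
from h import *
im=optics.camera("wrist"); cv2.imwrite("pics/w9.png",im[:,:,::-1])
im=optics.camera("scene"); crop(im,260,190,360,270,7,"pics/s9.png")
E
```

```text
time_s: 11.02
tcp_pos: [0.5258, -0.0648, 0.0422]
tcp_rot: [[0.968, 0.249, -0.001], [0.249, -0.968, 0.0], [-0.001, -0.0, -1.0]]
force: [-0.8, 0.9, -2.7]
width: 0.294
```

View pics/w9.png

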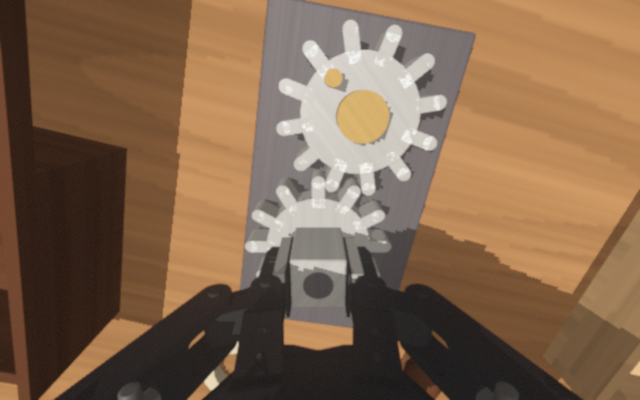

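View pics/s9.png

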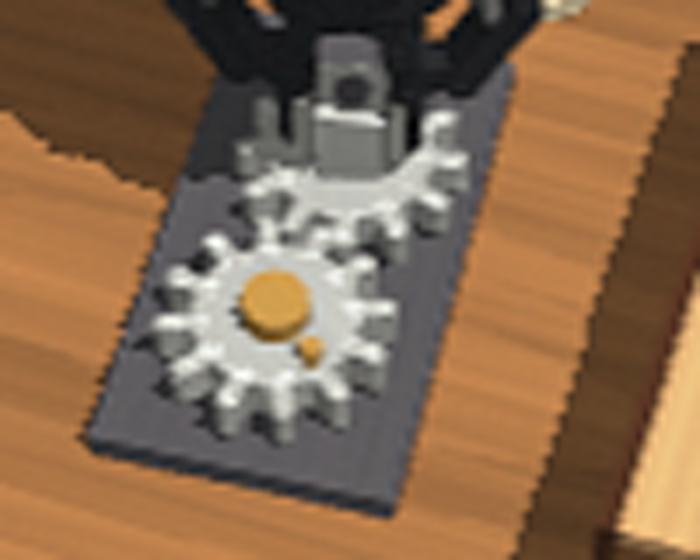

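The pin moves round counter-clockwise, so the drive works. I'll continue the turn.

```bash

python3 -m creep '{"grip":[0.7,0.7,0.7,0.7,0.7,0.7,0.7,0.7],"travel":[[0,0,0],[0,0,0],[0,0,0],[0,0,0],[0,0,0],[0,0,0],[0,0,0],[0,0,0]],"rotation":[[0,0,0.4],[0,0,0.6],[0,0,0.7],[0,0,0.7],[0,0,0.7],[0,0,0.7],[0,0,0.6],[0,0,0.6]]}'
python3 -m creep '{"grip":[0.7,0.7,0.7,0.7,0.7,0.7,0.7,0.7],"travel":[[0,0,0],[0,0,0],[0,0,0],[0,0,0],[0,0,0],[0,0,0],[0,0,0],[0,0,0]],"rotation":[[0,0,0.6],[0,0,0.6],[0,0,0.7],[0,0,0.7],[0,0,0.7],[0,0,0.7],[0,0,0.5],[0,0,0.3]]}'
python3 - <<'E'
from h import *
print(get_obs()['joint_positions'])
im=optics.camera("wrist"); cv2.imwrite("pics/w10.png",im[:,:,::-1])
im=optics.camera("scene"); crop(im,260,190,360,270,7,"pics/s10.png")
E
```

```text
time_s: 12.12
tcp_pos: [0.5259, -0.0649, 0.0422]
tcp_rot: [[0.964, -0.268, -0.0], [-0.268, -0.964, 0.0], [-0.0, -0.0, -1.0]]
force: [-1.2, 0.8, -3.5]
width: 0.293
time_s: 13.12
tcp_pos: [0.526, -0.0649, 0.0422]
tcp_rot: [[0.716, -0.698, -0.0], [-0.698, -0.716, 0.0], [-0.0, 0.0, -1.0]]
force: [-0.3, 0.0, -2.9]
width: 0.297
[-1.07126299e+01 -2.86319322e+00  9.79903165e+01  6.25145430e-03
  8.48903819e+01  1.23574069e+02]
```

View pics/w10.png

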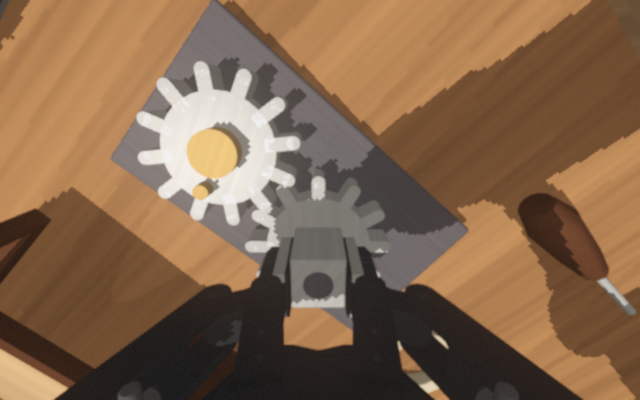

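View pics/s10.png

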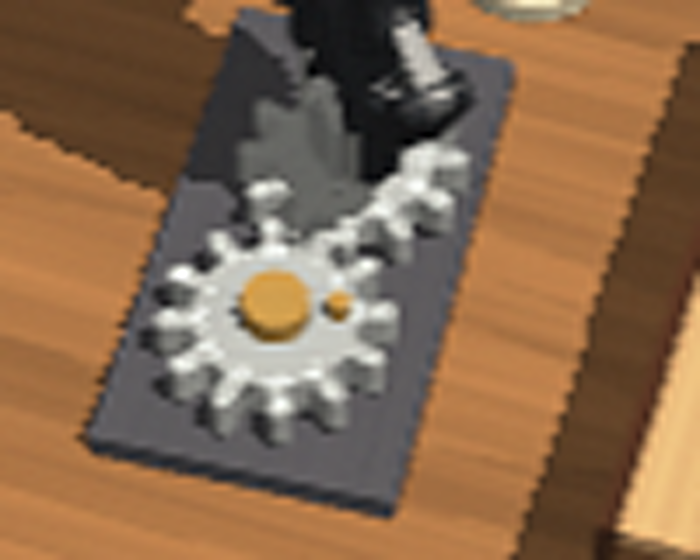

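```bash

python3 - <<'E'
from mast import *
W=optics.camera_model("wrist");S=optics.camera_model("scene")
p=back(W,(200.5,191),.044)[0];b=back(W,(213,153),.046)[0];print(p,b,np.degrees(np.arctan2(p[1]-b[1],p[0]-b[0])))
s=lambda p:np.array([260,190])+np.array(p)/7
p=back(S,s((340,303)),.044)[0];b=back(S,s((275,303)),.046)[0];print(np.degrees(np.arctan2(p[1]-b[1],p[0]-b[0])))
E
```

```text
[ 0.59372423 -0.04761698  0.044     ] [ 0.60144335 -0.06805725  0.046     ] 110.68868685571921
112.4227178043401
```

The master has turned by about 83° (pin from 28° to 111°). Now I'll back out, lift and carry the gear to the bay.

```bash

python3 -m creep '{"grip":[0.7,0.7,0.7,0.7,0.7,0.7,0.7,0.7],"travel":[[-0.1,0.1,0],[-0.11,0.11,0],[-0.1,0.1,0],[0,0,-0.4],[0,0,-0.8],[0,0,-0.6],[0,0,-0.2],[0.4,0.3,0]],"rotation":[[0,0,0],[0,0,0],[0,0,0],[0,0,0],[0,0,0],[0,0,0],[0,0,0],[0,0,0]]}'
python3 -m creep '{"grip":[0.7,0.7,0.7,0.7,0.7,0.7,0.7,0.7],"travel":[[0.65,0.48,0],[0.65,0.48,0],[0.65,0.48,0],[0.65,0.48,0],[0.65,0.48,0],[0.45,0.35,0],[0.2,0.16,0],[0,0,0]],"rotation":[[0,0,0],[0,0,0],[0,0,0],[0,0,0],[0,0,0],[0,0,0],[0,0,0],[0,0,0]]}'
python3 - <<'E'
from h import *
im=optics.camera("wrist"); cv2.imwrite("pics/w11.png",im[:,:,::-1])
im=optics.camera("scene"); crop(im,120,100,300,230,4.4,"pics/s11.png")
E
```

```text
time_s: 14.22
tcp_pos: [0.5088, -0.0892, 0.144]
tcp_rot: [[0.718, -0.696, 0.003], [-0.696, -0.718, -0.0], [0.002, -0.002, -1.0]]
force: [0.6, -0.5, -3.9]
width: 0.291
time_s: 15.22
tcp_pos: [0.546, -0.3303, 0.1416]
tcp_rot: [[0.716, -0.699, -0.001], [-0.699, -0.716, 0.001], [-0.001, -0.0, -1.0]]
force: [-0.4, 0.0, -3.9]
width: 0.294
```

View pics/w11.png

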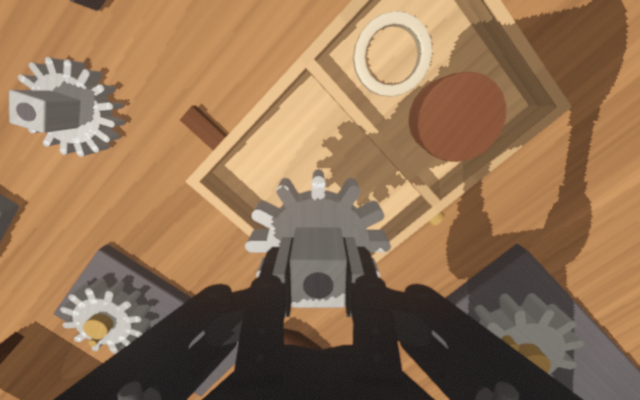

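View pics/s11.png

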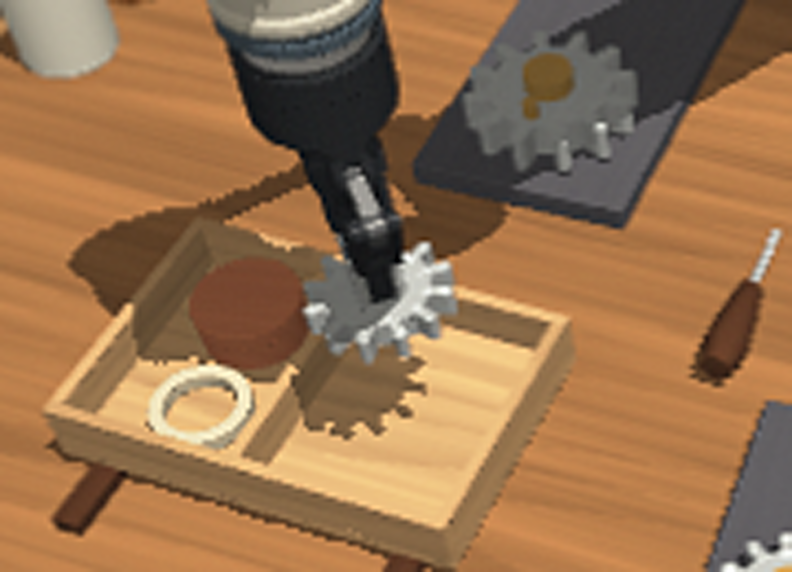

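The gear is above the bay. The drawer's far +y corner is at (188,181) and the divider meets the walls at about (307,66) and (433,203). I'll check the alignment.

```bash

python3 - <<'E'
from h import *
np.set_printoptions(precision=4,suppress=True)
W=optics.camera_model("wrist")
print(get_obs()['tcp_pos'],back(W,[(188,181),(307,66),(436,205)],.05))
E
```

```text
[ 0.5462 -0.3292  0.1421] [[ 0.632  -0.2611  0.05  ]
 [ 0.6254 -0.3946  0.05  ]
 [ 0.4705 -0.3964  0.05  ]]
```

```bash

python3 -m creep '{"grip":[0.7,0.7,0.7,0.7,0.7,0.7,0.7],"travel":[[0,-0.02,0.5],[0,0,0.7],[0,0,0.5],[0,0,0.2],[0,0,0.06],[0,0,0.03],[0,0,0]],"rotation":[[0,0,0],[0,0,0],[0,0,0],[0,0,0],[0,0,0],[0,0,0],[0,0,0]]}'
python3 -m creep '{"grip":[0.7,0.7],"travel":[[0,0,0.03],[0,0,0]],"rotation":[[0,0,0],[0,0,0]]}'
```

```text
time_s: 16.2
tcp_pos: [0.5475, -0.3298, 0.0441]
tcp_rot: [[0.716, -0.698, 0.002], [-0.698, -0.716, -0.001], [0.002, -0.0, -1.0]]
force: [0.6, -0.5, -3.6]
width: 0.29
time_s: 16.45
tcp_pos: [0.5469, -0.3296, 0.0414]
tcp_rot: [[0.716, -0.698, 0.0], [-0.698, -0.716, -0.0], [0.0, -0.0, -1.0]]
force: [0.3, 0.4, -3.7]
width: 0.289
```

```bash

python3 -m creep '{"grip":[0.7,0.7],"travel":[[0,0,0.02],[0,0,0]],"rotation":[[0,0,0],[0,0,0]]}'
python3 -m creep '{"grip":[0.7,0.7],"travel":[[0,0,0.02],[0,0,0]],"rotation":[[0,0,0],[0,0,0]]}'
```

```text
time_s: 16.7
tcp_pos: [0.547, -0.3296, 0.0412]
tcp_rot: [[0.716, -0.698, 0.0], [-0.698, -0.716, -0.0], [0.001, -0.0, -1.0]]
force: [-2.9, 1.8, 2.1]
width: 0.295
time_s: 16.95
tcp_pos: [0.547, -0.3296, 0.0411]
tcp_rot: [[0.716, -0.698, 0.001], [-0.698, -0.716, -0.001], [0.001, -0.0, -1.0]]
force: [-5.5, 3.4, 7.2]
width: 0.295
```

The gear is resting on the floor (force has gone from -3.7 to +7 N). I'll open, then rise.

```bash

python3 -m creep '{"grip":[0.2,-0.1,-0.2,-0.2],"travel":[[0,0,-0.02],[0,0,0],[0,0,0],[0,0,0]],"rotation":[[0,0,0],[0,0,0],[0,0,0],[0,0,0]]}'
python3 -m creep '{"grip":[-0.2,-0.2,-0.2,-0.2,-0.2],"travel":[[0,0,-0.3],[0,0,-0.8],[0,0,-0.8],[0,0,-0.6],[0,0,0]],"rotation":[[0,0,0],[0,0,0],[0,0,0],[0,0,0],[0,0,0]]}'
python3 - <<'E'
from h import *
im=optics.camera("wrist"); cv2.imwrite("pics/w12.png",im[:,:,::-1])
im=optics.camera("scene"); cv2.imwrite("pics/s12.png",im[:,:,::-1])
E
```

```text
time_s: 17.45
tcp_pos: [0.5469, -0.3295, 0.0401]
tcp_rot: [[0.716, -0.698, -0.0], [-0.698, -0.716, 0.0], [-0.0, 0.0, -1.0]]
force: [0.1, -0.1, 0.6]
width: 0.599
time_s: 18.08
tcp_pos: [0.5483, -0.3304, 0.1705]
tcp_rot: [[0.716, -0.698, 0.007], [-0.698, -0.716, -0.004], [0.008, -0.001, -1.0]]
force: [0.4, -0.3, 0.0]
width: 0.602
```

View pics/w12.png

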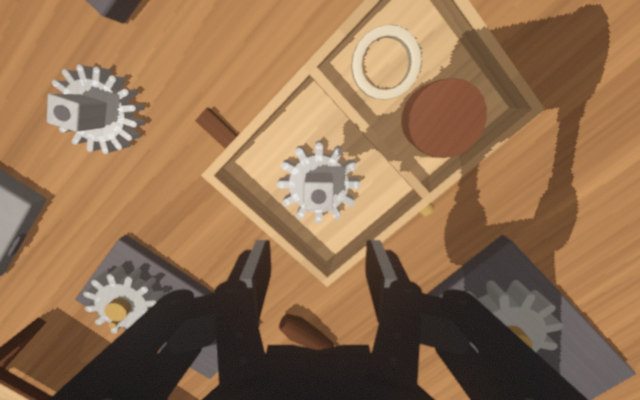

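View pics/s12.png

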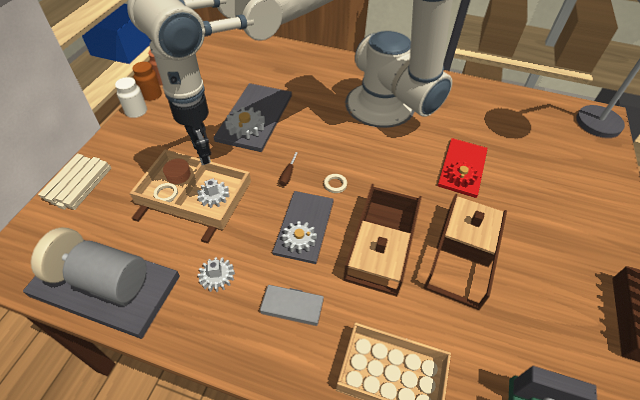

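The gear lies flat and hub up in the middle of the empty bay at scene (213,190), wrist (318,185). The tin, rings, awl, drill case and 16-tooth gear are where they started. Handing in.

```bash
python3 -c "
from bench import sign_off,get_obs
print(get_obs()['force'],get_obs()['time_s']); print(sign_off())"
```

```text
[-0.05679334 -0.64739516 -0.90638348] 18.175
the job is handed in; nothing more can be done
None
```

The job is handed in at 18.2 s. I found the 12-tooth gear in the first box I opened, the one nearer the tester. I took it out by the hub and meshed it with the master of the small dark tester at the master's level, about 75 mm between axes. Turning it drove the master about 83° (index pin from 28° to 111°), and the pictures showed no gripper contact with the master. I then set the gear down gently in the drawer's empty bay and let go.

- **Last check:** the pictures show the gear flat, hub up and central in the bay. The gripper is clear of everything, and the other things look unmoved. The second box was never opened.
- **Lid:** it met a stop after about 111 mm of travel, not the expected 120 mm, with a brief 36 N read at the wrist while the fingers held its knob. The gear was fully clear of the lid, so I left it there.
- **Disagreement:** the cameras placed the master up to about 4 mm apart. I used a closer wrist view to set the mesh.

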